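# Open the milk jug on the refreshment table

### The job

Open the insulated milk jug for the guests: swing its orange locking tab up and right over until it rests back, then unscrew the cap beneath it anticlockwise until its thread lets go, lift it out and stand it upright in the middle of the flat white saucer, and let go. Be gentle: do not pull on the cap while its thread still holds, do not wrench it against its end stop, set it down softly, leave the tab open and leave the other things on the table where they are.

Things in the scene. Friction and masses are not known exactly. Their poses are not given: they have to be found in the camera images.
- jug: Brushed-steel insulated jug, fixed firmly to the table: body 116 mm diameter, neck 72 mm outer diameter, rim 160 mm above the table, black handle on its +y side, small spout on its -y side. Origin: centre of its underside, z up. The cap sits in the neck, under an orange tab hinged above the handle.
- tab (a joint): Angle of the orange locking tab (rad): 0 closed over the cap, growing as its free end swings up and over towards the handle (jug +y); stop at 2.2. A bent strap 18 mm wide (along the jug's x): a leg rises from the hinge, then a 5 mm thick arm runs level, 34 mm above the rim, past the cap and spout. The hinge is stiff (about 0.12 N m) and stays where it is left.
- tab_grip (a point): Point to pinch on the tab: on its middle line, 10 mm from the free end, mid-thickness; 99 mm from the hinge axis. Closed, it lies 48 mm from the jug's axis on the -y side, 36 mm above the rim, with room for fingers beside and below. Pinched by its two sides (18 mm apart, along the hinge axis) it turns between the pads. Its x is along the hinge axis.
- tab_hinge (a point): Middle of the tab's hinge axis, which runs along the jug's x, 44 mm from the jug's axis on the +y side, at rim height. Fixed to the jug.
- cap: Loose screw cap, 55 to 95 g. From below: grey plug 32 mm diameter, 24 mm tall, two lugs at its foot reaching 23 mm out along its x; black flange 56 mm diameter, 24 to 29 mm up; blue grip bar 29 to 51 mm up, 14 mm thick along its x, 48 mm long along its y. Origin: centre of its underside, 20 mm below the rim when screwed in; z up. 2 mm of sideways play in the neck.
- cap_grip (a point): Point on the cap's axis in the grip bar, 42 mm above the cap's underside, 9 mm below the bar's top. A spring seal pushes the cap up with about 5 N, carried by the thread while it holds. Keep a light upward pull (about 6 N) while turning: it vanishes when the thread lets go, and the cap then comes up freely. A cap not held firmly rises 5 mm by itself.
- saucer: Flat white round saucer for the cap, fixed to the table: flat middle 124 mm diameter, 6 mm above the table, with a shallow raised rim out to 168 mm diameter, about 12 mm high. Origin: centre of its underside.
- milk: Bystander: blue and white milk carton with white cap, 58 x 58 x 131 mm, loose. Origin: centre of its underside.
- paper_cup: Bystander: white paper cup, 72 mm wide, 85 mm tall, loose. Origin: centre of its underside.
- spoon_cup: Bystander: white paper cup full of plastic spoons, 72 mm wide, about 122 mm tall, loose. Origin: centre of its underside.
- sugar_glass: Bystander: glass of sugar, 68 mm wide, 75 mm tall, loose. Origin: centre of its underside.
- coffee_jar: Bystander: amber coffee jar with red lid, 72 mm wide, 130 mm tall, loose. Origin: centre of its underside.
- jug_rim (a point): Centre of the jug's rim, z up. The thread lets the cap go after an anticlockwise turn of 0.3 to 1.45 rad, different each time and not visible; about 0.23 rad farther on is a hard end stop. Only between the two can the cap be lifted out. More than 25 N between cap and jug (pulling while it holds, wrenching at the stop, pressing) does harm.
Not all that is in view belongs to the job. What is shaped like the jug but purple is not meant. There is more than one size of the cap; the one meant has the size given above.

How it is judged:
On the way, in this order (a step that is already met when the one before it is completed fails the run):
1. the tab is swung over (above 1.9 rad) while the cap is still screwed in (value of joint tab above 1.9 rad and z of cap in the frame of jug below 0.147 m), for 0.2 s.
2. the cap is lifted out, clear above the rim (z of cap in the frame of jug above 0.165 m and value of joint tab above 1.8 rad), for 0.1 s.
At the end, for the whole second after the job is handed in: The tab is open past 1.8 rad; the cap stands upright (within 0.15 rad), at rest and released, on the flat of the saucer, its axis within 40 mm of the saucer's centre (value of joint tab above 1.8 rad and horizontal distance between cap and saucer below 0.04 m and height (world z) of cap between 0.003 and 0.01 m and angle between cap's own z axis and vertical below 0.15 rad and linear speed of cap below 0.02 m/s and contact force between cap and saucer above 0.1 N); the robot touches nothing.
It fails at once if more than 25 N between the cap and the jug (contact force between cap and jug above 25 N).
It fails at once if the cap set down on the saucer with more than 30 N (contact force between cap and saucer above 30 N).
It fails at once if a bystander moved more than 30 mm (distance of any of milk, paper_cup, spoon_cup, sugar_glass, coffee_jar from where it was at the start of the episode above 0.03 m).
It also fails if it takes over 72 s, if anything falls off the work surface, if the arm or the gripper's body presses on something with over 40 N, if the wrist force passes 120 N, or if a joint passes its speed limit or range.

### The arm

A 7-joint arm with a two-finger parallel gripper is mounted at the origin on the work surface. World frame = base frame: x ahead of the robot, y to its left, z up, the work surface at z = 0. Lengths are in m, angles in rad, forces in N, time in s.
With the tool pointing down it reaches from about 0.4 to 0.85 m from the base axis. Payload 10.4 kg.
Tool frame: the origin (TCP) lies on the centre line of the jaws, within the pads' length; the fingertips stand 8 mm ahead of it and the grasp point (between the pads) lies 11 mm behind it (r.finger_overhang is the distance from the TCP to the fingertips, in m); z points along the fingers, y is the line along which they close (so a half turn about z gives the same grasp; the last joint's range is limited). The gripper opens to 87 mm and grips with 3 to 60 N. Pads are 19 mm wide; open, the fingers measure 117 mm over their backs; the gripper's body (75 mm by 190 mm) begins 51 mm behind the grasp point.
Start: joints at [1.188, 0.332, -0.065, 1.46, 0.022, 1.35, -0.088], TCP at [0.22, -0.585, 0.231] pointing down, gripper open.
Joint ranges: [-2.6, 2.6], [-0.5, 2.12], [-1.47, 1.34], [0.16, 2.42], [-1.27, 4.41], [0.06, 2.06], [-2.6, 2.6]. Speed limits (rad/s): [2.22, 2.22, 2.79, 2.79, 3.14, 3.14, 3.14].

### API

Orientations are given as a unit quaternion [x, y, z, w].
In Python, from bench import r, vision gives the robot as it stands.
- The arm moves only by the tool drive_tool, never from a script. Its argument "series" is a list of rows, each a list of 2 entries, a list of its own where there are three numbers: the shift along the world's x, y, z in cm, then the turn about the world's z in degrees. A call has exactly 10 rows; each row shifts and turns the commanded pose from where the row before left it; what a row does not reach is not made up. A row lasts 1/8 s, in which the tool goes at most 62.5 mm and 10.7 degrees, less where a joint would pass 70% of its speed; a pose out of reach is approached as far as the arm can. A call with a gripper value outside its range is refused whole. "hand" is the closure, from 0 (fully open) to 1 (shut), set as the call begins (left out, the last holds). The fingers move at their own pace and stop on an object; "newtons" is the grip in N (left out, the last holds). Time passes only in rows, so rows that do not move let the fingers close, or fill a call up. It gives the time, the measured TCP pose, the force, the opening and the grip force at its end, in the units of the state.
- r.read_state(): the state, without advancing time (a new reading comes with each control period).
- vision.camera(name): name is "scene" or "side" or "wrist"; returns a dict with "color" (384x512x3 uint8, red, green, blue), "intrinsics" (3x3 intrinsics, pixels), "R" (3x3) and "t" (3): a world point X has camera coordinates R X + t; the wrist camera has in their place "mount" (4x4, takes a point from camera to tool coordinates, whose origin is the TCP and whose axes are the flange's). Camera axes: x right, y down, z forward; pixel columns grow to the right and rows downward; lengths in m; the calibration is good to about 2 mm. A picture is of the moment at which its call begins: read the wrist's pose just before it. There is no depth.
- r.close_job(): hands the job in; it is judged then, once.
The state is a dict: "time": time; "joint_positions": joint angles; "joint_vel": joint speeds; "joint_torque": joint torques, N m; "ee_pos": TCP position; "eef_rot": TCP orientation; "ft_force": force on the tool from outside, world axes, zero at the start; "torque": the same for the moment, N m; "width": finger opening in m; "grip_force": force on a finger pad.
Only numpy, scipy, OpenCV 4.12 (cv2) and the standard library are available. Lean on these libraries where they do the work, as an engineer would, in place of code of your own. Each camera call takes 0.05 s, during which the arm holds its last target. There are 200 camera calls.

## Working session

There is one attempt and no reset: what is moved stays moved. The work goes in short steps, Python scripts to look and compute and a tool call to move; the robot and the scene stay as the last step left them, time stands still between calls to the robot, and variables do not carry over. Pictures are saved under pics/ and viewed, at most 10 in all, crops included, and the job is handed in when it is done.

Besides the shell and the picture viewer there is one more tool, called after "Call:" as a command line: name --argument value ..., lists and objects as JSON in quotes. drive_tool: Moves the arm, as the interface text tells. Its arguments: {"type":"object","properties":{"series":{"type":"array"},"hand":{"type":"number"},"newtons":{"type":"number"}},"required":["series"]}

```bash
mkdir -p pics; ls
cat > h.py <<'E'
import numpy as np, cv2
from bench import r, vision
from scipy.spatial.transform import Rotation as Ro
def shot(n,f):
    s=r.read_state(); c=vision.camera(n)
    if n=='wrist':
        T=np.eye(4);T[:3,:3]=Ro.from_quat(s['eef_rot']).as_matrix();T[:3,3]=s['ee_pos']
        M=np.linalg.inv(T@np.array(c['mount'])); c['R']=M[:3,:3];c['t']=M[:3,3]
    cv2.imwrite('pics/'+f+'.png',c['color'][:,:,::-1])
    np.savez('pics/'+f+'.npz',color=c['color'],K=c['intrinsics'],R=c['R'],t=c['t'])
    return c
def load(f): return dict(np.load('pics/'+f+'.npz')) | {}
def ray(c,u,v):
    K=np.array(c['K'] if 'K' in c else c['intrinsics']);R=np.array(c['R']);t=np.array(c['t'])
    d=R.T@np.linalg.inv(K)@np.array([u,v,1.]);return -R.T@t,d/np.linalg.norm(d)
def onz(c,u,v,z):
    o,d=ray(c,u,v);return o+d*(z-o[2])/d[2]
def tri(*obs):
    A=np.zeros((3,3));b=np.zeros(3);L=[ray(*o) for o in obs]
    for o,d in L: P=np.eye(3)-np.outer(d,d);A+=P;b+=P@o
    x=np.linalg.solve(A,b);return x,[np.linalg.norm(np.cross(x-o,d)) for o,d in L]
def proj(c,X):
    K=np.array(c['K'] if 'K' in c else c['intrinsics']);p=K@(np.array(c['R'])@np.array(X)+np.array(c['t']));return p[:2]/p[2]
E
python3 - <<'E'
from h import *
a=shot('scene','s0');b=shot('side','d0');w=shot('wrist','w0')
cv2.imwrite('pics/both.png',np.hstack([cv2.resize(x['color'],(400,300)) for x in (w,)])[:,:,::-1])
s=r.read_state();print(s['time'],s['ee_pos'],s['eef_rot'],s['width'],r.finger_overhang)
for c in(a,b,w):print(ray(c,256,192))
E
```

```text
pics
0.15 [ 0.21993066 -0.58472132  0.22996313] [ 9.83864770e-01  1.78912918e-01 -1.21844077e-04 -5.17113543e-04] 0.08704738220957249 0.008
(array([1.16464764, 0.15283547, 1.12226615]), array([-0.54085454, -0.07625985, -0.83765196]))
(array([-0.13798721,  0.78747517,  0.76511097]), array([ 0.58229576, -0.61324923, -0.53371999]))
(array([ 0.29079283, -0.55855146,  0.38355514]), array([-0.25298927, -0.12374679, -0.95952236]))
```

View pics/s0.png

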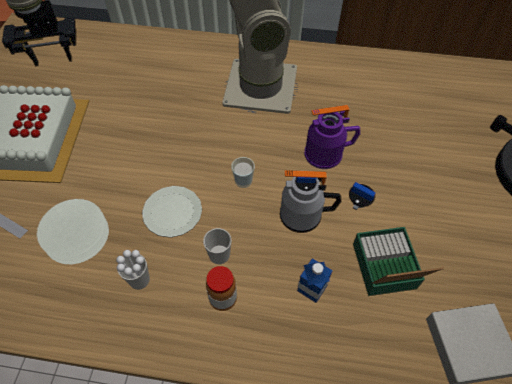

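View pics/d0.png

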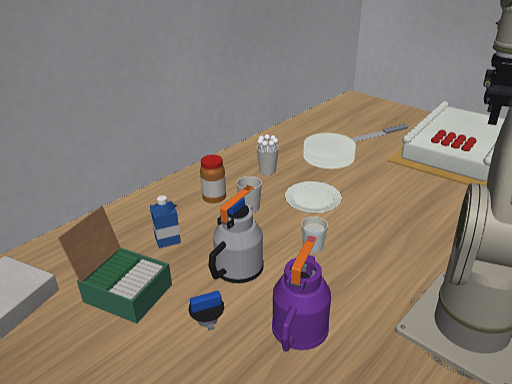

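The scene view shows the grey jug at (303,205) with its orange tab from (288,174) to (326,177) and its handle to the right. A saucer with a rim is at (172,211), and a thicker plate stack is at (73,231). The loose cap at (362,195) and the purple jug are decoys. The side view shows the same jug at (238,245), tab (225..252, 190..218), and saucer at (313,196).

Run:
```python
from h import *
a,b=load('s0'),load('d0')
for n,c in(('s',a),('d',b)):
    hsv=cv2.cvtColor(c['color'],cv2.COLOR_RGB2HSV)
    for nm,lo,hi in(('orange',(5,190,130),(14,255,255)),('blue',(105,150,60),(120,255,255))):
        m=cv2.inRange(hsv,lo,hi);k,l,st,ce=cv2.connectedComponentsWithStats(m)
        for i in range(1,k):
            if st[i,4]>25:
                p=cv2.findContours((l==i).astype('uint8'),0,1)[0][0]
                print(n,nm,st[i],ce[i].round(1),cv2.boxPoints(cv2.minAreaRect(p)).round(1).tolist())
    w=cv2.inRange(hsv,(0,0,150),(180,60,255))
    k,l,st,ce=cv2.connectedComponentsWithStats(w)
    for i in range(1,k):
        if 600<st[i,4]<8000:
            p=cv2.findContours((l==i).astype('uint8'),0,1)[0][0]
            e=cv2.fitEllipse(p);print(n,'white',st[i],np.round(e[0],1),np.round(e[1],1),onz(c,*e[0],0.012).round(3))
            print('   xextent at z=.012',onz(c,st[i,0],e[0][1],.012).round(3),onz(c,st[i,0]+st[i,2],e[0][1],.012).round(3))
cr=lambda c,x,y,w,h:cv2.resize(c['color'][y:y+h,x:x+w],(400,400),interpolation=cv2.INTER_CUBIC)
cv2.imwrite('pics/crop1.png',np.hstack([cr(a,265,155,80,80),cr(b,195,175,80,80)])[:,:,::-1])
```

```text
s orange [318 105  31   9 139] [333.3 109. ] [[317.3999938964844, 109.0999984741211], [347.6000061035156, 104.4000015258789], [348.29998779296875, 109.0], [318.1000061035156, 113.69999694824219]]
s orange [285 170  41   8 211] [305.8 173.5] [[284.79998779296875, 175.39999389648438], [285.0, 169.8000030517578], [325.20001220703125, 171.39999389648438], [325.0, 177.0]]
s blue [298 177  18   6  48] [305.9 179.2] [[297.70001220703125, 181.1999969482422], [298.0, 176.6999969482422], [315.0, 178.0], [314.70001220703125, 182.5]]
s blue [353 183  22  17 134] [364.2 189.5] [[352.6000061035156, 185.89999389648438], [357.3999938964844, 179.5], [375.79998779296875, 193.3000030517578], [371.0, 199.6999969482422]]
s blue [301 259  31  30 430] [315.7 275.2] [[298.70001220703125, 280.6000061035156], [307.3999938964844, 256.70001220703125], [333.1000061035156, 266.0], [324.3999938964844, 290.0]]
s white [   0   93   70   64 2520] [ 29.1 121.4] [64.7 75.6] [ 0.289 -0.723  0.012]
   xextent at z=.012 [ 0.303 -0.817  0.012] [ 0.268 -0.59   0.012]
s white [ 142  186   60   51 2326] [171.7 210.7] [48.8 58
[... 1502 characters left out ...]
8 1754] [336.8 148.5] [35.4 83.5] [ 0.665 -0.478  0.012]
   xextent at z=.012 [ 0.755 -0.4    0.012] [ 0.538 -0.59   0.012]
d white [ 285  181   57   32 1422] [312.9 196.5] [31.1 55.7] [ 0.54  -0.171  0.012]
   xextent at z=.012 [ 0.602 -0.117  0.012] [ 0.475 -0.229  0.012]
d white [   0  256   53   62 1759] [ 18.1 282.2] [47.6 61.8] [0.831 0.576 0.012]
   xextent at z=.012 [0.863 0.604 0.012] [0.77  0.522 0.012]
d white [110 259  52  40 890] [135.4 279.1] [21.5 57.3] [0.636 0.388 0.012]
   xextent at z=.012 [0.68  0.428 0.012] [0.589 0.347 0.012]
d white [ 397  272   94  111 1451] [379.2 330.5] [ 93.  103.8] [0.133 0.144 0.012]
   xextent at z=.012 [0.106 0.12  0.012] [-0.036 -0.007  0.012]
```

View pics/crop1.png

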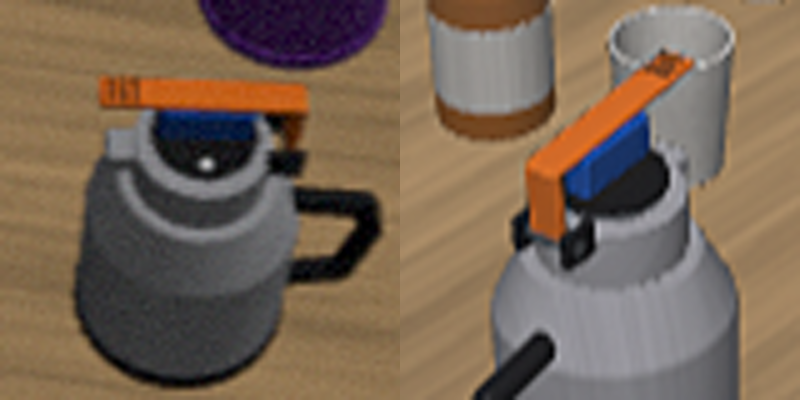

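The crop shows the tab lying over the blue bar: free end left at (100,77)–(100,104) in the scene crop and at (668,50)/(693,63) in the side crop. The elbow is at (305,85) and (528,160)/(565,172).

Run:
```python
from h import *
a,b=load('s0'),load('d0')
S=lambda x,y:(a,265+x/5-.5,155+y/5-.5); D=lambda x,y:(b,195+(x-400)/5-.5,175+y/5-.5)
for n,p,q in(('free -x',(100,77),(693,63)),('free +x',(100,104),(668,50)),('elb -x',(305,85),(565,172)),('elb +x',(305,108),(528,160))):
    x,e=tri(S(*p),D(*q));print(n,x.round(4),np.round(e,4))
print('saucer',tri((a,171.7,210.7),(b,312.9,196.5)))
print('saucer xy',onz(a,171.7,210.7,.009),onz(b,312.9,196.5,.009))
for p,q in(((205,130),(615,205)),): print(onz(*S(205,135),.17),onz(*D(610,190),.17))
s=r.read_state();print(Ro.from_quat(s['eef_rot']).as_matrix().round(3))
for n,c,pts in(('milk',a,[(316,268)]),('pap',a,[(217,235)]),('glass',a,[(243,165)])):
  print(n,onz(c,*pts[0],{'milk':.131,'pap':.085,'glass':.075}[n]))
```

```text
free -x [0.495  0.1299 0.2027] [0.0003 0.0003]
free +x [0.511  0.131  0.2032] [0.0007 0.0007]
elb -x [0.4797 0.2298 0.1989] [0.0022 0.0022]
elb +x [0.4965 0.2326 0.2002] [0.0003 0.0003]
saucer (array([ 0.54443425, -0.17789331,  0.00674788]), [np.float64(0.00013292962831659006), np.float64(0.0001329296283165972)])
saucer xy [ 0.54578684 -0.17711021  0.009     ] [ 0.54240105 -0.17520462  0.009     ]
[0.49898731 0.18584397 0.17      ] [0.48555302 0.19535347 0.17      ]
[[ 0.936  0.352 -0.   ]
 [ 0.352 -0.936  0.001]
 [-0.    -0.001 -1.   ]]
milk [0.71379136 0.23359926 0.131     ]
pap [ 0.64084814 -0.02107848  0.085     ]
glass [0.40265234 0.00683058 0.075     ]
```

View pics/w0.png

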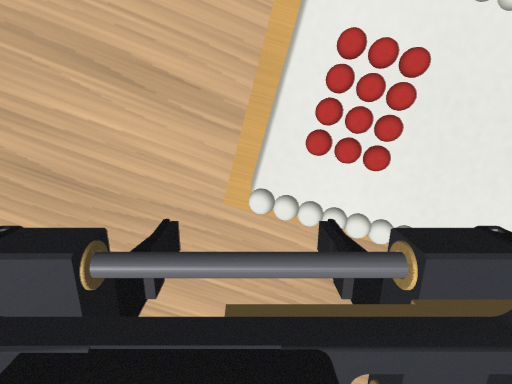

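Tab free end is about (0.503, 0.130, 0.20), which puts the jug axis at about (0.494, 0.188) with a yaw of about 8°. The saucer is at about (0.544, -0.177) with a 168 mm diameter. The wrist view shows only the fingers over the cake. Next I'll move to a viewpoint above the tab.

Call:
drive_tool --series '[[[1.9, 5.3, 1.2], 7.8], [[1.9, 5.3, 1.2], 7.8], [[1.9, 5.3, 1.2], 7.8], [[1.9, 5.3, 1.2], 7.8], [[1.9, 5.3, 1.2], 7.8], [[1.9, 5.3, 1.2], 7.8], [[1.9, 5.3, 1.2], 7.8], [[1.9, 5.3, 0.6], 7.8], [[1.9, 5.3, 0], 7.8], [[1.9, 5.3, 0], 7.8]]' --hand 0

```text
time: 1.4
ee_pos: [0.4103, -0.0532, 0.3207]
eef_rot: [0.65, 0.76, -0.0, 0.0]
ft_force: [1.2, -0.4, -0.5]
width: 0.087
grip_force: 0.0
```

Call:
drive_tool --series '[[[2.25, 4.4, 0], 0], [[2.25, 4.4, 0], 0], [[2.25, 4.4, 0], 0], [[2.25, 4.4, 0], 0], [[0, 0, 0], 0], [[0, 0, 0], 0], [[0, 0, 0], 0], [[0, 0, 0], 0], [[0, 0, 0], 0], [[0, 0, 0], 0]]'

```text
time: 2.65
ee_pos: [0.5, 0.1208, 0.3207]
eef_rot: [0.652, 0.758, 0.0, 0.0]
ft_force: [0.3, 0.3, 0.4]
width: 0.0865
grip_force: 0.0
```

Run:
```python
from h import *
c=shot('wrist','w1');s=r.read_state();print(s['time'],s['ee_pos'],Ro.from_quat(s['eef_rot']).as_matrix().round(3),s['ft_force'])
for X in((.5015,.14,.196),(.4945,.1878,.16)):print(proj(c,X))
```

```text
2.7 [0.50004555 0.12089818 0.32065285] [[-0.15   0.989  0.   ]
 [ 0.989  0.15  -0.   ]
 [-0.     0.    -1.   ]] [-0.22657381 -0.37395213 -0.722733  ]
[252.42156783 167.87406127]
[252.2833774  117.25138872]
```

View pics/w1.png

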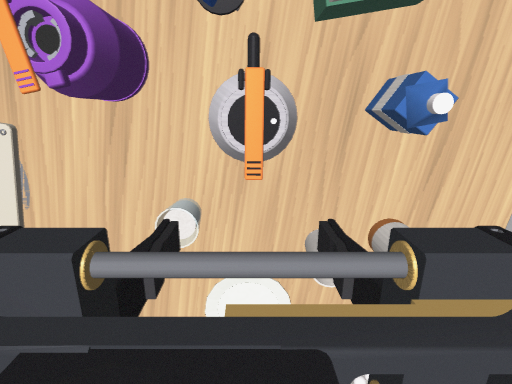

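The wrist view shows the tab running straight from (254,179) to (254,68), with the jug axis at about (253,117). This matches the prediction of (252,168) for the grip point. I'll refine with the masks.

```bash
python3 - <<'E'
from h import *
c=load('w1');hsv=cv2.cvtColor(c['color'],cv2.COLOR_RGB2HSV)
m=cv2.inRange(hsv,(5,190,130),(18,255,255));k,l,st,ce=cv2.connectedComponentsWithStats(m)
for i in range(1,k):
    if st[i,4]>500 and st[i,0]>200:
        ys,xs=np.where(l==i); print(st[i])
        mid=lambda y:xs[ys==y].mean()
        y1=ys.max();y0=ys.min()
        f=np.polyfit(range(y0+40,y1-14),[mid(y) for y in range(y0+40,y1-14)],1)
        P=[onz(c,np.polyval(f,y),y,.1985) for y in(y1+.5,y0+40)]
        u=P[1]-P[0];u/=np.linalg.norm(u);print(P[0],u,np.degrees(np.arctan2(-u[0],u[1])),'grip',P[0]+.01*u,'axis',P[0]+.058*u)
        a=load('s0');b=load('d0')
        x,e=tri((c,np.polyval(f,y1+.5),y1+.5),(a,284.5,172.3),(b,250.7,185.8));print('3view free end top',x,e)
E
python3 - <<'E'
from h import *
c=load('w1');hsv=cv2.cvtColor(c['color'],cv2.COLOR_RGB2HSV)
print(hsv[100,254],hsv[150,254])
m=cv2.inRange(hsv,(5,140,130),(22,255,255));m[:,:200]=0;m[200:]=0;m[:,300:]=0
k,l,st,ce=cv2.connectedComponentsWithStats(m);i=1+st[1:,4].argmax()
ys,xs=np.where(l==i); print(st[i])
mid=lambda y:xs[ys==y].mean()
y1=ys.max();y0=ys.min();R=range(y0+40,y1-20)
f=np.polyfit(R,[mid(y) for y in R],1)
P=[onz(c,np.polyval(f,y),y,.1985) for y in(y1+.5,y0+40)]
u=P[1]-P[0];u/=np.linalg.norm(u);print(P[0],u,np.degrees(np.arctan2(-u[0],u[1])),'grip',P[0]+.01*u,'axis',P[0]+.058*u)
a=load('s0');b=load('d0')
print('3view',tri((c,np.polyval(f,y1+.5),y1+.5),(a,284.5,172.3),(b,250.7,185.8)))
E
```

```text
[ 16 166 246] [ 15 168 246]
[ 244   67   21  113 2080]
[0.50372744 0.12880034 0.1985    ] [-0.13979928  0.99017986  0.        ] 8.03623156119814 grip [0.50232945 0.13870214 0.1985    ] axis [0.49561908 0.18623077 0.1985    ]
3view (array([0.50291469, 0.13024462, 0.20333571]), [np.float64(0.0006104002195474925), np.float64(0.0004448564035001053), np.float64(0.0004064833924063561)])
```

Call:
drive_tool --series '[[[0.1, 0.9, -2], 0], [[0.1, 0.9, -3], 0], [[0, 0.05, -3], 0], [[0, 0, -2.4], 0], [[0, 0, -1.5], 0], [[0, 0, -1], 0], [[0, 0, -0.4], 0], [[0, 0, 0], 0], [[0, 0, 0], 0], [[0, 0, 0], 0]]'

```text
time: 3.95
ee_pos: [0.5023, 0.1396, 0.188]
eef_rot: [0.652, 0.758, 0.0, 0.0]
ft_force: [0.4, -0.1, 0.5]
width: 0.0871
grip_force: 0.0
```

Call:
drive_tool --series '[[[0, 0, 0], 0], [[0, 0, 0], 0], [[0, 0, 0], 0], [[0, 0, 0], 0], [[0, 0, 0], 0], [[0, 0, 0], 0], [[0, 0, 0], 0], [[0, 0, 0], 0], [[0, 0, 0], 0], [[0, 0, 0], 0]]' --hand 1 --newtons 15

```text
time: 5.2
ee_pos: [0.5022, 0.1395, 0.1876]
eef_rot: [0.652, 0.758, 0.0, 0.0]
ft_force: [2.0, 0.2, -1.2]
width: 0.0178
grip_force: 15.0
```

Run:
```python
from h import *
s=r.read_state();print(s['ee_pos'],s['ft_force'],s['width'],s['joint_positions'])
u=np.array([-.143,.990]);R=.099
a0=np.arctan2(36,-92); N=20;p=None
for i in range(N+1):
    th=2.15*i/N;a=a0-th;q=np.array([*(u*R*np.cos(a)),R*np.sin(a)])*100
    if p is not None:print(i,(q-p).round(2))
    else:q0=q
    p=q
print((q-q0).round(2))
```

```text
[0.50219697 0.13953339 0.18758398] [ 1.95084903  0.22023381 -1.23517889] 0.017848464829764737 [ 0.43728963  0.23817311 -0.89446618  1.75497533  0.19568706  1.24136608
 -0.35681646]
1 [-0.06  0.44  0.97]
2 [-0.08  0.54  0.92]
3 [-0.09  0.63  0.85]
4 [-0.1   0.72  0.78]
5 [-0.11  0.8   0.7 ]
6 [-0.12  0.87  0.61]
7 [-0.13  0.92  0.51]
8 [-0.14  0.97  0.41]
9 [-0.15  1.01  0.3 ]
10 [-0.15  1.04  0.19]
11 [-0.15  1.05  0.07]
12 [-0.15  1.05 -0.04]
13 [-0.15  1.04 -0.15]
14 [-0.15  1.02 -0.27]
15 [-0.14  0.99 -0.38]
16 [-0.14  0.94 -0.48]
17 [-0.13  0.88 -0.58]
18 [-0.12  0.82 -0.67]
19 [-0.11  0.74 -0.76]
20 [-0.09  0.66 -0.83]
[-2.47 17.11  2.13]
```

Call:
drive_tool --series '[[[-0.06, 0.44, 0.97], 0], [[-0.08, 0.54, 0.92], 0], [[-0.09, 0.63, 0.85], 0], [[-0.1, 0.72, 0.78], 0], [[-0.11, 0.8, 0.7], 0], [[-0.12, 0.87, 0.61], 0], [[-0.13, 0.92, 0.51], 0], [[-0.14, 0.97, 0.41], 0], [[-0.15, 1.01, 0.3], 0], [[-0.15, 1.04, 0.19], 0]]'

```text
time: 6.45
ee_pos: [0.4908, 0.2191, 0.2501]
eef_rot: [0.652, 0.758, -0.0, 0.0]
ft_force: [3.6, -1.2, -6.8]
width: 0.0177
grip_force: 15.0
```

Call:
drive_tool --series '[[[-0.15, 1.05, 0.07], 0], [[-0.15, 1.05, -0.04], 0], [[-0.15, 1.04, -0.15], 0], [[-0.15, 1.02, -0.27], 0], [[-0.14, 0.99, -0.38], 0], [[-0.14, 0.94, -0.48], 0], [[-0.13, 0.88, -0.58], 0], [[-0.12, 0.82, -0.67], 0], [[-0.11, 0.74, -0.76], 0], [[-0.09, 0.66, -0.83], 0]]'

```text
time: 7.7
ee_pos: [0.4775, 0.3115, 0.2087]
eef_rot: [0.652, 0.758, 0.0, -0.0]
ft_force: [4.5, -2.2, 1.3]
width: 0.0177
grip_force: 15.0
```

Call:
drive_tool --series '[[[0, 0, 0], 0], [[0, 0, 0], 0], [[0, 0, 0], 0], [[0, 0, 0], 0], [[0, 0, 0], 0], [[0, 0, 0], 0], [[0, 0, 0], 0], [[0, 0, 0], 0], [[0, 0, 0], 0], [[0, 0, 0], 0]]'

```text
time: 8.95
ee_pos: [0.4775, 0.3112, 0.2092]
eef_rot: [0.652, 0.758, 0.0, -0.0]
ft_force: [4.9, 2.4, -0.9]
width: 0.0176
grip_force: 15.0
```

Call:
drive_tool --series '[[[0, 0, 0], 0], [[0, 0, 0], 0], [[0, 0, 0], 0], [[0, 0, 0], 0], [[0, 0, 0], 0], [[0, 0, 0], 0], [[0, 0, 0], 0], [[0, 0, 0], 0], [[0, 0, 2], 0], [[0, 0, 4], 0]]' --hand 0

```text
time: 10.2
ee_pos: [0.4771, 0.3104, 0.2699]
eef_rot: [0.652, 0.758, -0.001, -0.0]
ft_force: [0.6, 0.1, 0.7]
width: 0.0868
grip_force: 0.0
```

Call:
drive_tool --series '[[[0, 0, 5], 0], [[0.4, -4, 2], 0], [[0.5, -5, 0], 0], [[0.6, -5, 0], 0], [[0.5, -4, 0], 0], [[0, 0, 0], 0], [[0, 0, 0], 0], [[0, 0, 0], 0], [[0, 0, 0], 0], [[0, 0, 0], 0]]'

```text
time: 11.45
ee_pos: [0.4973, 0.1314, 0.3391]
eef_rot: [0.652, 0.759, 0.0, -0.0]
ft_force: [-0.2, -0.0, 0.1]
width: 0.0868
grip_force: 0.0
```

Run:
```python
from h import *
c=shot('wrist','w2');a=shot('scene','s2');b=shot('side','d2')
s=r.read_state();print(s['time'],s['ee_pos'],s['ft_force'],s['width'])
cr=lambda c,x,y,w,h:cv2.resize(c['color'][y:y+h,x:x+w],(400,400),interpolation=cv2.INTER_CUBIC)
cv2.imwrite('pics/crop2.png',np.hstack([cr(c,200,40,110,110),cr(a,265,155,80,80)])[:,:,::-1])
```

```text
11.6 [0.49744744 0.13092919 0.33902266] [-0.4187007  -0.60526785 -0.61766442] 0.08702430685695114
```

View pics/crop2.png

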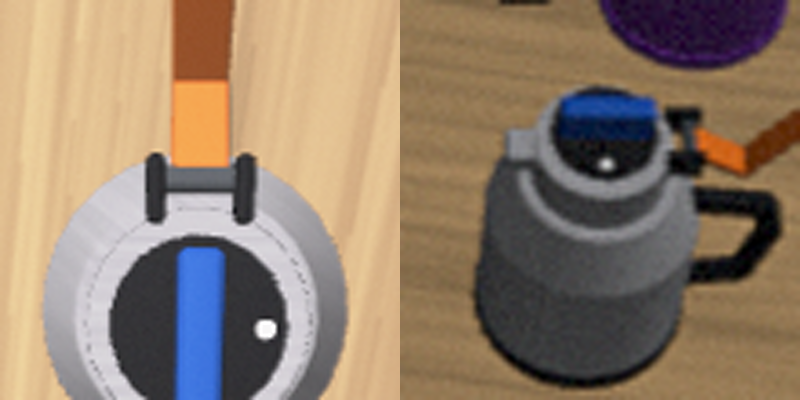

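The crop shows the tab rested back and the blue bar lying along the jug's y axis (crop x≈200 left panel). Now I'll measure the bar.

Run:
```python
from h import *
c,a,b=load('w2'),load('s2'),load('d2')
def bm(c,x,y,w,h,vlo=60):
    hsv=cv2.cvtColor(c['color'],cv2.COLOR_RGB2HSV);m=cv2.inRange(hsv,(100,110,vlo),(125,255,255))
    z=np.zeros_like(m);z[y:y+h,x:x+w]=m[y:y+h,x:x+w];k,l,st,ce=cv2.connectedComponentsWithStats(z)
    return (l==1+st[1:,4].argmax()).astype('uint8')
m=bm(c,220,80,70,90,150);p=cv2.findContours(m,0,1)[0][0];R=cv2.minAreaRect(p);print(R)
bx=cv2.boxPoints(R);W=np.array([onz(c,*q,.191)[:2] for q in bx]);print(W.round(4),W.mean(0))
e=[W[1]-W[0],W[2]-W[1]];print([np.linalg.norm(x) for x in e],[np.degrees(np.arctan2(-x[0],x[1])) for x in e])
m=bm(a,290,165,40,30,60);ys,xs=np.where(m);print('s',[(x,ys[xs==x].min(),ys[xs==x].max()) for x in sorted(set(xs))][::3])
m=bm(b,215,185,45,40,60);ys,xs=np.where(m);print('d',[(x,ys[xs==x].min(),ys[xs==x].max()) for x in sorted(set(xs))][::3])
for X in((.495,.187,.191),):
  print(proj(a,X),proj(b,X),proj(c,X))
# height: rear-top edge midpoint etc. three corners
u=np.array([-.143,.99,0]);v=np.array([.99,.143,0]);o=np.array([*W.mean(0),.191])
for s in(1,-1):
  for t in(1,-1):
    X=o+s*.024*u+t*.007*v;print(s,t,proj(a,X).round(1),proj(b,X).round(1))
```

```text
((255.0, 130.0), (44.0, 12.0), 90.0)
[[0.4866 0.2073]
 [0.4988 0.2092]
 [0.5062 0.1645]
 [0.4935 0.1626]] [0.49629364 0.18590911]
[np.float64(0.012334854801147073), np.float64(0.04528399663395677)] [np.float64(-81.35665100667292), np.float64(-170.64442128252782)]
s [(np.int64(297), np.int64(175), np.int64(177)), (np.int64(300), np.int64(174), np.int64(180)), (np.int64(303), np.int64(174), np.int64(179)), (np.int64(306), np.int64(174), np.int64(182)), (np.int64(309), np.int64(174), np.int64(182)), (np.int64(312), np.int64(175), np.int64(182)), (np.int64(315), np.int64(175), np.int64(179))]
d [(np.int64(228), np.int64(206), np.int64(212)), (np.int64(231), np.int64(203), np.int64(214)), (np.int64(234), np.int64(201), np.int64(213)), (np.int64(237), np.int64(199), np.int64(210)), (np.int64(240), np.int64(197), np.int64(208)), (np.int64(243), np.int64(198), np.int64(206))]
[306.91610435 175.53216623] [235.78851238 201.56563987] [253.94494654 129.22726797]
1 1 [316.2 178.3] [226.7 205.2]
1 -1 [315.8 173.7] [231.7 207.2]
-1 1 [297.  178.1] [239.6 195.4]
-1 -1 [296.7 173.5] [244.6 197.2]
```

Call:
drive_tool --series '[[[0, 2, -2], 0], [[-0.1, 2, -3], 0], [[-0.1, 1.55, -3], 0], [[0, 0, -3], 0], [[0, 0, -2], 0], [[0, 0, -1.5], 0], [[0, 0, -0.8], 0], [[0, 0, -0.5], 0], [[0, 0, 0], 0], [[0, 0, 0], 0]]'

```text
time: 12.85
ee_pos: [0.4957, 0.1864, 0.1816]
eef_rot: [0.652, 0.758, 0.0, 0.0]
ft_force: [-0.1, -0.0, -0.0]
width: 0.0874
grip_force: 0.0
```

Call:
drive_tool --series '[[[0, 0, 0], 0], [[0, 0, 0], 0], [[0, 0, 0], 0], [[0, 0, 0], 0], [[0, 0, 0], 0], [[0, 0, 0], 0], [[0, 0, 0], 0], [[0, 0, 0], 0], [[0, 0, 0], 0], [[0, 0, 0], 0]]' --hand 1 --newtons 30

```text
time: 14.1
ee_pos: [0.4955, 0.1863, 0.1811]
eef_rot: [0.652, 0.758, 0.0, 0.0]
ft_force: [0.1, 0.1, 1.0]
width: 0.0136
grip_force: 30.0
```

Call:
drive_tool --series '[[[0, 0, 0.05], 0], [[0, 0, 0], 0], [[0, 0, 0], 0], [[0, 0, 0], 0], [[0, 0, 0], 0], [[0, 0, 0], 0], [[0, 0, 0], 0], [[0, 0, 0], 0], [[0, 0, 0], 0], [[0, 0, 0], 0]]'

```text
time: 15.35
ee_pos: [0.4954, 0.1862, 0.1813]
eef_rot: [0.652, 0.758, -0.0, -0.0]
ft_force: [4.9, 2.2, -12.3]
width: 0.0137
grip_force: 29.9
```

```bash
python3 -c "
from h import *
s=r.read_state();print(s['ee_pos'],s['ft_force'],s['torque'],s['width'],s['joint_positions'])"
```

```text
[0.49542999 0.1862369  0.18126812] [  4.86050058   2.21667067 -12.28946305] [ 0.49998698 -1.22505852 -0.00991426] 0.013680786121123471 [ 0.3565422   0.2744016  -0.91845413  1.74204834  0.2296227   1.23868907
 -0.46915012]
```

Call:
drive_tool --series '[[[0, 0, -0.02], 0], [[0, 0, 0], 0], [[0, 0, 0], 2], [[0, 0, 0], 2], [[0, 0, 0], 2], [[0, 0, 0], 2], [[0, 0, 0], 2], [[0, 0, 0], 0], [[0, 0, 0], 0], [[0, 0, 0], 0]]'

```text
time: 16.6
ee_pos: [0.4952, 0.1862, 0.1812]
eef_rot: [0.583, 0.812, -0.0, -0.0]
ft_force: [-3.3, -1.5, -8.8]
width: 0.0138
grip_force: 29.9
```

```bash
cat > st.py <<'E'
from h import *
s=r.read_state();m=Ro.from_quat(s['eef_rot']).as_matrix();print(s['time'],s['ee_pos'].round(4) if hasattr(s['ee_pos'],'round') else s['ee_pos'],np.round(s['ft_force'],1),np.round(s['torque'],2),s['width'],'yaw',np.degrees(np.arctan2(m[1,0],m[0,0]))-90)
E
python3 st.py
```

```text
16.6 [0.4952 0.1862 0.1812] [-3.3 -1.5 -8.8] [-0.33  0.59  0.02] 0.01382263951546775 yaw 18.61020157818686
```

Call:
drive_tool --series '[[[0, 0, -0.01], 2], [[0, 0, 0], 2], [[0, 0, 0], 2], [[0, 0, 0], 0], [[0, 0, 0], 0], [[0, 0, 0], 0], [[0, 0, 0], 0], [[0, 0, 0], 0], [[0, 0, 0], 0], [[0, 0, 0], 0]]'

```text
time: 17.85
ee_pos: [0.4956, 0.1864, 0.1813]
eef_rot: [0.54, 0.842, 0.0, 0.0]
ft_force: [-0.3, 0.3, -7.6]
width: 0.0135
grip_force: 29.9
```

Call:
drive_tool --series '[[[0, 0, 0], 2], [[0, 0, 0], 2], [[0, 0, 0], 2], [[0, 0, 0], 0], [[0, 0, 0], 0], [[0, 0, 0], 0], [[0, 0, 0], 0], [[0, 0, 0], 0], [[0, 0, 0], 0], [[0, 0, 0], 0]]'

```text
time: 19.1
ee_pos: [0.4956, 0.1864, 0.1814]
eef_rot: [0.495, 0.869, 0.0, 0.0]
ft_force: [-0.0, -0.6, -2.6]
width: 0.0139
grip_force: 30.0
```

```bash
python3 st.py
```

```text
19.1 [0.4956 0.1864 0.1814] [-0.  -0.6 -2.6] [-0.07 -0.06  0.04] 0.013866594089811135 yaw 30.61463650815523
```

Call:
drive_tool --series '[[[0, 0, 0.02], 0], [[0, 0, 0], 0], [[0, 0, 0], 0], [[0, 0, 0], 0], [[0, 0, 0], 0], [[0, 0, 0], 0], [[0, 0, 0], 0], [[0, 0, 0], 0], [[0, 0, 0], 0], [[0, 0, 0], 0]]'

```text
time: 20.35
ee_pos: [0.4955, 0.1863, 0.1815]
eef_rot: [0.495, 0.869, 0.0, 0.0]
ft_force: [2.2, 0.8, -3.6]
width: 0.0138
grip_force: 30.0
```

```bash
python3 st.py
```

```text
20.35 [0.4955 0.1863 0.1815] [ 2.2  0.8 -3.6] [ 0.22 -0.56 -0.02] 0.013828018371741232 yaw 30.61273297059607
```

Call:
drive_tool --series '[[[0, 0, 0.03], 0], [[0, 0, 0], 0], [[0, 0, 0], 0], [[0, 0, 0], 0], [[0, 0, 0], 0], [[0, 0, 0], 0], [[0, 0, 0], 0], [[0, 0, 0], 0], [[0, 0, 0], 0], [[0, 0, 0], 0]]'

```text
time: 21.6
ee_pos: [0.4955, 0.1863, 0.1818]
eef_rot: [0.495, 0.869, 0.0, -0.0]
ft_force: [3.1, 2.3, -6.4]
width: 0.0134
grip_force: 29.9
```

```bash
python3 st.py
```

```text
21.6 [0.4955 0.1863 0.1818] [ 3.1  2.3 -6.4] [ 0.4  -0.94 -0.02] 0.013391216523661528 yaw 30.6170240911771
```

Call:
drive_tool --series '[[[0, 0, 0], 2], [[0, 0, 0], 2], [[0, 0, 0], 1], [[0, 0, 0], 0], [[0, 0, 0], 0], [[0, 0, 0], 0], [[0, 0, 0], 0], [[0, 0, 0], 0], [[0, 0, 0], 0], [[0, 0, 0], 0]]'

```text
time: 22.85
ee_pos: [0.4955, 0.1864, 0.1818]
eef_rot: [0.457, 0.889, 0.0, 0.0]
ft_force: [-1.3, -0.3, 3.5]
width: 0.014
grip_force: 30.0
```

```bash
python3 st.py
```

```text
22.85 [0.4955 0.1864 0.1818] [-1.3 -0.3  3.5] [-0.06  0.17  0.02] 0.014010168092128373 yaw 35.61576785372671
```

The force flipped to +3.5 N, which is the spring minus the cap's weight. So the thread has let go, and I'll test that with a small lift.

Call:
drive_tool --series '[[[0, 0, 0.03], 0], [[0, 0, 0.03], 0], [[0, 0, 0], 0], [[0, 0, 0], 0], [[0, 0, 0], 0], [[0, 0, 0], 0], [[0, 0, 0], 0], [[0, 0, 0], 0], [[0, 0, 0], 0], [[0, 0, 0], 0]]'

```text
time: 24.1
ee_pos: [0.4955, 0.1863, 0.1824]
eef_rot: [0.457, 0.889, 0.0, 0.0]
ft_force: [-0.6, -0.3, 3.6]
width: 0.0138
grip_force: 30.0
```

```bash
python3 st.py
```

```text
24.1 [0.4955 0.1863 0.1824] [-0.6 -0.3  3.6] [ 0.03 -0.03 -0.02] 0.013799873427341866 yaw 35.615691975652155
```

Call:
drive_tool --series '[[[0, 0, 0], 1.5], [[0, 0, 0], 1.5], [[0, 0, 0], 0], [[0, 0, 0.1], 0], [[0, 0, 0.1], 0], [[0, 0, 0.1], 0], [[0, 0, 0.1], 0], [[0, 0, 0.1], 0], [[0, 0, 0.1], 0], [[0, 0, 0], 0]]'

```text
time: 25.35
ee_pos: [0.4955, 0.1863, 0.1884]
eef_rot: [0.434, 0.901, 0.0, -0.0]
ft_force: [0.2, -0.9, -0.9]
width: 0.0137
grip_force: 29.9
```

```bash
python3 st.py
```

```text
25.35 [0.4955 0.1863 0.1884] [ 0.2 -0.9 -0.9] [ 0.04 -0.16 -0.05] 0.013717591394944235 yaw 38.61119361431264
```

Only the cap's weight now. Lift out.

Call:
drive_tool --series '[[[0, 0, 0.3], 0], [[0, 0, 0.4], 0], [[0, 0, 0.5], 0], [[0, 0, 0.6], 0], [[0, 0, 1], 0], [[0, 0, 1.5], 0], [[0, 0, 2], 0], [[0, 0, 2], 0], [[0, 0, 1], 0], [[0, 0, 0], 0]]'

```text
time: 26.6
ee_pos: [0.4957, 0.1865, 0.282]
eef_rot: [0.434, 0.901, 0.0, 0.0]
ft_force: [1.0, -0.4, -1.1]
width: 0.0138
grip_force: 29.9
```

```bash
python3 st.py
python3 - <<'E'
from h import *
b=shot('side','d3');a=shot('scene','s3');w=shot('wrist','w3')
cr=lambda c,x,y,w,h:cv2.resize(c['color'][y:y+h,x:x+w],(400,400),interpolation=cv2.INTER_CUBIC)
cv2.imwrite('pics/crop3.png',np.hstack([cr(b,180,140,110,110),cr(a,250,110,110,110)])[:,:,::-1])
E
```

```text
26.6 [0.4957 0.1865 0.282 ] [ 1.  -0.4 -1.1] [ 0.02 -0.2  -0.02] 0.013751971388033954 yaw 38.61160321317817
```

View pics/crop3.png

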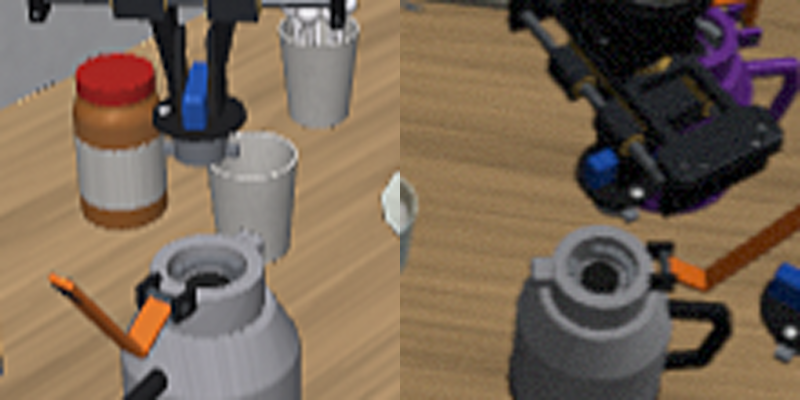

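The crop shows the cap clear of the neck and upright between the fingers, with the tab open. Next I'll check the clearance to the tall neighbours around the saucer.

Run:
```python
from h import *
a,b=load('s0'),load('d0')
print('jar lid',onz(a,220,276,.13),onz(b,212,159,.13));print('spoon',onz(a,131,258,.12),onz(b,268,140,.12))
print('cup',onz(a,217,237,.085))
S=np.array([.544,-.177]);J=onz(a,220,276,.13)[:2];print(np.linalg.norm(J-S),np.degrees(np.arctan2(*(J-S)[::-1])))
s=r.read_state();print(s['joint_positions'])
```

```text
jar lid [0.76788245 0.01439901 0.13      ] [0.77128105 0.01117603 0.13      ]
spoon [ 0.75168322 -0.20819676  0.12      ] [ 0.74639088 -0.20344021  0.12      ]
cup [ 0.64650793 -0.01994957  0.085     ]
0.29454530073650326 40.527413778060755
[ 0.456789    0.2221071  -1.02917125  1.59411762  0.19138762  1.43502165
  0.08623959]
```

Call:
drive_tool --series '[[[0.3, -2, 0], 0], [[0.6, -4.5, 0], 0], [[0.6, -4.5, 0], 0], [[0.6, -4.5, 0], 0], [[0.6, -4.5, 0], 0], [[0.6, -4.5, 0], 0], [[0.6, -4.5, 0], 0], [[0.5, -4, 0], 0], [[0.43, -3.35, 0], 0], [[0, 0, 0], 0]]'

```text
time: 28.0
ee_pos: [0.5431, -0.1804, 0.28]
eef_rot: [0.436, 0.9, -0.0, -0.001]
ft_force: [0.4, 0.3, -0.4]
width: 0.0136
grip_force: 29.9
```

Call:
drive_tool --series '[[[0, 0, -2], 0], [[0, 0, -3], 0], [[0, 0, -4], 0], [[0, 0, -4], 0], [[0, 0, -3], 0], [[0, 0, -2], 0], [[0, 0, -1.5], 0], [[0, 0, -1], 0], [[0, 0, -0.5], 0], [[0, 0, 0], 0]]'

```text
time: 29.25
ee_pos: [0.5439, -0.1772, 0.0716]
eef_rot: [0.434, 0.901, 0.0, 0.0]
ft_force: [0.6, 0.5, -0.5]
width: 0.0141
grip_force: 29.9
```

```bash
python3 st.py
python3 - <<'E'
from h import *
b=shot('side','d4');a=shot('scene','s4')
cr=lambda c,x,y,w,h:cv2.resize(c['color'][y:y+h,x:x+w],(400,400),interpolation=cv2.INTER_CUBIC)
cv2.imwrite('pics/crop4.png',np.hstack([cr(b,260,140,100,100),cr(a,120,150,100,100)])[:,:,::-1])
E
```

```text
29.25 [ 0.5439 -0.1772  0.0716] [ 0.6  0.5 -0.5] [-0.04 -0.11  0.  ] 0.01414075878434007 yaw 38.6117019646496
```

View pics/crop4.png

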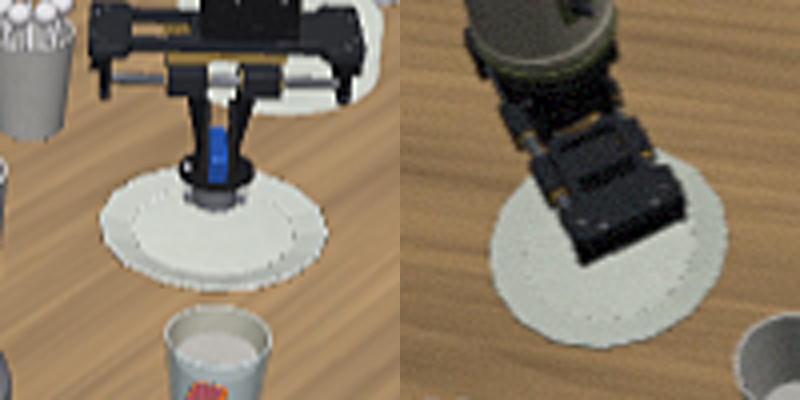

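The cap hangs upright above the saucer's middle. Now I'll lower it softly.

Call:
drive_tool --series '[[[0, 0, -0.4], 0], [[0, 0, -0.5], 0], [[0, 0, -0.5], 0], [[0, 0, -0.3], 0], [[0, 0, -0.2], 0], [[0, 0, -0.1], 0], [[0, 0, -0.1], 0], [[0, 0, 0], 0], [[0, 0, 0], 0], [[0, 0, 0], 0]]'

```text
time: 30.6
ee_pos: [0.5438, -0.1772, 0.0504]
eef_rot: [0.434, 0.901, 0.0, 0.0]
ft_force: [-0.3, 0.1, 0.3]
width: 0.0141
grip_force: 29.9
```

Call:
drive_tool --series '[[[0, 0, -0.05], 0], [[0, 0, 0], 0], [[0, 0, -0.05], 0], [[0, 0, 0], 0], [[0, 0, -0.05], 0], [[0, 0, 0], 0], [[0, 0, 0], 0], [[0, 0, 0], 0], [[0, 0, 0], 0], [[0, 0, 0], 0]]'

```text
time: 31.85
ee_pos: [0.5438, -0.1772, 0.0489]
eef_rot: [0.434, 0.901, 0.0, -0.0]
ft_force: [-0.4, 0.2, -0.7]
width: 0.0138
grip_force: 29.9
```

```bash
python3 st.py
```

```text
31.85 [ 0.5438 -0.1772  0.0489] [-0.4  0.2 -0.7] [ 0.03 -0.15  0.04] 0.013807985652896301 yaw 38.61343022078603
```

Call:
drive_tool --series '[[[0, 0, -0.03], 0], [[0, 0, 0], 0], [[0, 0, -0.03], 0], [[0, 0, 0], 0], [[0, 0, -0.03], 0], [[0, 0, 0], 0], [[0, 0, 0], 0], [[0, 0, 0], 0], [[0, 0, 0], 0], [[0, 0, 0], 0]]'

```text
time: 33.1
ee_pos: [0.5438, -0.1772, 0.048]
eef_rot: [0.434, 0.901, 0.0, 0.0]
ft_force: [-0.1, 0.8, -1.2]
width: 0.0135
grip_force: 29.9
```

```bash
python3 st.py
```

```text
33.1 [ 0.5438 -0.1772  0.048 ] [-0.1  0.8 -1.2] [-0.02 -0.11 -0.02] 0.013525544358199247 yaw 38.61122508396889
```

Call:
drive_tool --series '[[[0, 0, -0.03], 0], [[0, 0, 0], 0], [[0, 0, -0.03], 0], [[0, 0, 0], 0], [[0, 0, 0], 0], [[0, 0, 0], 0], [[0, 0, 0], 0], [[0, 0, 0], 0], [[0, 0, 0], 0], [[0, 0, 0], 0]]'

```text
time: 34.35
ee_pos: [0.5438, -0.1772, 0.0474]
eef_rot: [0.434, 0.901, 0.0, 0.0]
ft_force: [-0.5, 0.8, -1.1]
width: 0.0137
grip_force: 29.9
```

```bash
python3 st.py
```

```text
34.35 [ 0.5438 -0.1772  0.0474] [-0.5  0.8 -1.1] [ 0.02 -0.16  0.01] 0.013659363812441153 yaw 38.61638961726027
```

Call:
drive_tool --series '[[[0, 0, -0.03], 0], [[0, 0, 0], 0], [[0, 0, -0.03], 0], [[0, 0, 0], 0], [[0, 0, 0], 0], [[0, 0, 0], 0], [[0, 0, 0], 0], [[0, 0, 0], 0], [[0, 0, 0], 0], [[0, 0, 0], 0]]'

```text
time: 35.6
ee_pos: [0.5438, -0.1772, 0.047]
eef_rot: [0.434, 0.901, -0.0, 0.0]
ft_force: [-2.5, 1.2, 6.1]
width: 0.0135
grip_force: 29.9
```

```bash
python3 st.py
```

```text
35.6 [ 0.5438 -0.1772  0.047 ] [-2.5  1.2  6.1] [0.15 0.44 0.03] 0.01352478174577971 yaw 38.61347080566614
```

Soft contact at 6 N. Release and retreat straight up.

Call:
drive_tool --series '[[[0, 0, 0], 0], [[0, 0, 0], 0], [[0, 0, 0], 0], [[0, 0, 0], 0], [[0, 0, 0], 0], [[0, 0, 0], 0], [[0, 0, 0], 0], [[0, 0, 0], 0], [[0, 0, 0], 0], [[0, 0, 0], 0]]' --hand 0

```text
time: 36.85
ee_pos: [0.5438, -0.1772, 0.0468]
eef_rot: [0.434, 0.901, 0.0, -0.0]
ft_force: [0.0, 0.7, 0.1]
width: 0.0868
grip_force: 0.0
```

Call:
drive_tool --series '[[[0, 0, 1], 0], [[0, 0, 2], 0], [[0, 0, 3], 0], [[0, 0, 4], 0], [[0, 0, 5], 0], [[0, 0, 4], 0], [[0, 0, 2], 0], [[0, 0, 0], 0], [[0, 0, 0], 0], [[0, 0, 0], 0]]'

```text
time: 38.1
ee_pos: [0.5433, -0.1771, 0.2559]
eef_rot: [0.434, 0.901, -0.0, -0.001]
ft_force: [-0.5, -0.6, -0.8]
width: 0.0868
grip_force: 0.0
```

```bash
python3 st.py
python3 - <<'E'
from h import *
b=shot('side','d5')
cv2.imwrite('pics/crop5.png',cv2.resize(b['color'][140:290,180:380],(800,600),interpolation=cv2.INTER_CUBIC)[:,:,::-1])
E
```

```text
38.1 [ 0.5433 -0.1771  0.2559] [-0.5 -0.6 -0.8] [ 0.01 -0.16 -0.06] 0.08677106130088777 yaw 38.61902948772976
```

View pics/crop5.png

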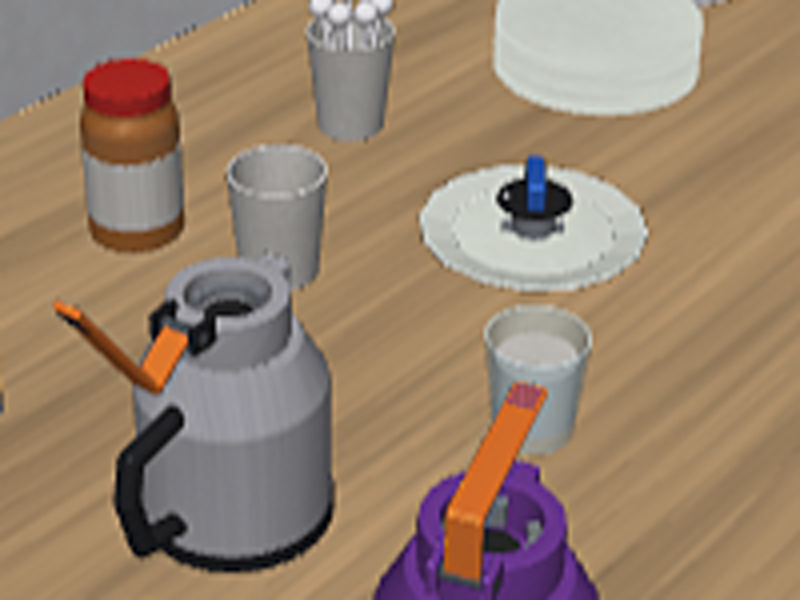

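The cap stands upright in the middle of the saucer at (535,200), the tab is open, and everything else is in place.

```bash
python3 -c "
from bench import r
print(r.close_job())"
```

```text
the job is handed in; nothing more can be done
None
```

The tab is open, the cap stands upright and released in the middle of the saucer, and I saw no bystander moved; the job was handed in at about 38 s, but no verdict was returned.

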